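Portion cleaning tablets into a stepping carrier

ROBOT

A 6-joint arm with a two-finger parallel gripper is mounted at the origin on a cart in front of the work surface, level with it; the furniture and walls round the work are solid. World frame = base frame: x ahead of the robot, y to its left, z up, the work surface at z = 0. Lengths are in m, angles in rad, forces in N, time in s.
With the tool pointing down it reaches from about 0.35 to 0.975 m from the base axis. Payload 4.9 kg.
Tool frame: the origin (TCP) lies at the very end of the fingers, on their centre line; the grasp point (between the pads) lies 19 mm behind it; z points along the fingers, y is the line along which they close (so a half turn about z gives the same grasp; the last joint's range is limited). The gripper opens to 85 mm and grips with 20 to 120 N. Pads are 22 mm wide; open, the fingers measure 114 mm over their backs; the gripper's body (76 mm by 85 mm) begins 54 mm behind the grasp point. The pads swing forward as they close: fully open they stand 13 mm farther back than shut.
Start: joints at [-1.456, 0.053, 1.613, -0, 1.476, -0.119], TCP at [0.145, -0.608, 0.231] pointing down, gripper open.
Joint ranges: [-3.01, 3.01], [-1.01, 2.22], [0.06, 2.58], [-1.02, 4.17], [0.09, 2.62], [-3.14, 3.14]. Speed limits (rad/s): [2.57, 2.57, 3.14, 3.14, 3.14, 3.14].

INTERFACE

Orientations are given as a rotation vector (axis times angle).
In Python, from station import get_obs, get_image, get_calibration, finish_job gives the robot as it stands.
- The arm moves only by the tool servo_tool, never from a script. Its argument "increments" is a list of rows, each a list of 5 numbers: the opening, from 0 (shut) to 1 (fully open), then the shift along the tool's x, y, z in mm, then the turn about the tool's z in degrees. In form: [[jaw, tx, ty, tz, spin], ...]. A call has 1 to 12 rows; each row shifts and turns the commanded pose from where the row before left it, along the tool's axes as they then stand; what a row does not reach is not made up. A row lasts 1/8 s, in which the tool goes at most 62.5 mm and 10.7 degrees, less where a joint would pass 70% of its speed; a pose out of reach is approached as far as the arm can. A call is refused whole if a number of a shift passes 62.5 or a number of a turn 10.7, either way. A call with a gripper value outside its range is refused whole. The fingers move at their own pace and stop on an object; "force" is the grip in N (left out, the last holds). Time passes only in rows, so rows that do not move let the fingers close. It gives the time, the measured TCP pose, the force, the opening and the grip force at its end, in the units of the state.
- get_obs(): the state, without advancing time (a new reading comes with each control period).
- get_image(name): name is "scene" or "top" or "wrist"; returns the picture (400x640x3 uint8, red, green, blue); there is no depth.
- get_calibration(name): a dict with "fx", "fy", "cx", "cy" (pixels), "R" (3x3) and "t" (3): a world point X has camera coordinates R X + t; the wrist camera has in their place "mount" (4x4, takes a point from camera to tool coordinates, whose origin is the TCP and whose axes are the flange's). Camera axes: x right, y down, z forward; pixel columns grow to the right and rows downward; lengths in m; the calibration is good to about 2 mm. A picture is of the moment at which its call begins: read the wrist's pose just before it. get_calibration takes no time and is no camera call.
- finish_job(): hands the job in; it is judged then, once.
The state is a dict: "t": time; "q": joint angles; "dq": joint speeds; "effort": joint torques, N m; "tool_pos": TCP position; "tool_rot": TCP orientation; "contact_force": force on the tool from outside, world axes, zero at the start; "wrist_torque": the same for the moment, N m; "opening": finger opening in m; "grip_force": force on a finger pad.
Only numpy, scipy, OpenCV 4.12 (cv2) and the standard library are available. Lean on these libraries where they do the work, as an engineer would, in place of code of your own. Each camera call takes 0.05 s, during which the arm holds its last target. There are 200 camera calls.

TASK

Put one cleaning tablet into each of the three wells of the sliding carrier. Step the carrier by its lug so that an empty well lies under the feeder's drop opening, then press a fingertip lightly on the front tablet of the channel and drag it along the channel until it drops flat into the well; repeat for the others. Do not lift tablets out, do not press hard on them (they crumble), and leave the other things where they are.

Things in the scene. Friction and masses are not known exactly. Their poses are not given: they have to be found in the camera images.
- feeder: fixed steel tablet feeder, 215 x 200 x 32 mm; origin on the worktop below its drop opening; x runs along its straight channel away from the opening to the closed end, z up. Channel 38.5 mm wide, floor 24 mm and 14 mm thick cheeks 30 mm above the worktop: a tablet in it (top at 32 mm) stands only 2 mm proud and cannot be pinched
- opening (a point): middle of the drop opening, at the height of the channel floor, 24 mm above the worktop; axes as the feeder's. The opening is 38.5 mm across and runs from feeder x = 20 mm (where the channel floor ends) to -23 mm (a 6 mm thick front lip, top at 30 mm, with a small pointer). A well is in place when centred under this point
- channel_end (a point): closed end of the channel: foot of the 8 mm high end wall, in the channel's middle line, on its floor; the hindmost tablet's edge starts 0.5 mm from it
- carrier (a joint): slide of the grey carrier (83 x 170 mm, top 22 mm above the worktop) under the opening, in m along the feeder's y; -0.060 to 0.060 between its stops, stays where it is left (about 2 N moves it). At 0 well_1 is under the opening, at -0.052 well_0, at +0.052 well_2
- lug (a point): middle of the top of the carrier's upright black lug, 12 mm (x) by 14 mm (y), 27 mm tall, top 49.5 mm above the worktop, at feeder x = -49 mm, level with the middle well; pinch or push it across y to move the carrier
- well_0 (a point): middle of the floor of a round well in the carrier, 46 mm across and 9.5 mm deep (a seated tablet's centre is 4 mm above this point); the wells are 52 mm apart; this is the one at the +y end
- well_1 (a point): middle of the floor of a round well in the carrier, 46 mm across and 9.5 mm deep (a seated tablet's centre is 4 mm above this point); the wells are 52 mm apart; this is the middle one
- well_2 (a point): middle of the floor of a round well in the carrier, 46 mm across and 9.5 mm deep (a seated tablet's centre is 4 mm above this point); the wells are 52 mm apart; this is the one at the -y end
- tablet_0: white pressed cleaning tablet, a flat disc 36 mm across and 8 mm thick with a small bevel, 20 g; origin at its centre, z along the disc's axis. It slides easily on the metal but rubber fingertips grip its face. The three are alike and lie flat, touching, in one row in the feeder's channel
- tablet_1: white pressed cleaning tablet, a flat disc 36 mm across and 8 mm thick with a small bevel, 20 g; origin at its centre, z along the disc's axis. It slides easily on the metal but rubber fingertips grip its face. The three are alike and lie flat, touching, in one row in the feeder's channel
- tablet_2: white pressed cleaning tablet, a flat disc 36 mm across and 8 mm thick with a small bevel, 20 g; origin at its centre, z along the disc's axis. It slides easily on the metal but rubber fingertips grip its face. The three are alike and lie flat, touching, in one row in the feeder's channel
- ramekin: bystander: small white ramekin, 69 mm across, 38 mm high, beside the channel; origin under its middle
- tin_small: bystander: small tin, 58 mm across, 72 mm high, beside the channel; origin under its middle
- timer: bystander: round kitchen timer, 62 mm across, 46 mm high; origin under its middle
- tape_roll: bystander: roll of tape lying flat, 67 mm across, 19 mm high; origin under its middle
- peeler: bystander: peeler lying flat, 170 x 25 x 18 mm; origin under its middle
- scissors: bystander: scissors lying flat, 206 x 84 x 11 mm; origin under their middle
Things that resemble listed ones, but are neither listed nor needed, are in the scene too. Leave any blue look-alike of the tablet_2 alone. What is shaped like the tablet_0 but purple is not meant.

How it is judged:
At the end, for the whole second after the job is handed in: Each of the three wells holds one tablet lying flat on its floor (centre within 9 mm of the well's middle and 1 to 6.5 mm above its floor, tilted less than 0.12 rad), tablets and carrier at rest (((horizontal distance between tablet_0 and well_0 below 0.009 m and z of tablet_0 in the frame of well_0 between 0.001 and 0.0065 m and angle between tablet_0's own z axis and vertical below 0.12 rad) or (horizontal distance between tablet_1 and well_0 below 0.009 m and z of tablet_1 in the frame of well_0 between 0.001 and 0.0065 m and angle between tablet_1's own z axis and vertical below 0.12 rad) or (horizontal distance between tablet_2 and well_0 below 0.009 m and z of tablet_2 in the frame of well_0 between 0.001 and 0.0065 m and angle between tablet_2's own z axis and vertical below 0.12 rad)) and ((horizontal distance between tablet_0 and well_1 below 0.009 m and z of tablet_0 in the frame of well_1 between 0.001 and 0.0065 m and angle between tablet_0's own z axis and vertical below 0.12 rad) or (horizontal distance between tablet_1 and well_1 below 0.009 m and z of tablet_1 in the frame of well_1 between 0.001 and 0.0065 m and angle between tablet_1's own z axis and vertical below 0.12 rad) or (horizontal distance between tablet_2 and well_1 below 0.009 m and z of tablet_2 in the frame of well_1 between 0.001 and 0.0065 m and angle between tablet_2's own z axis and vertical below 0.12 rad)) and ((horizontal distance between tablet_0 and well_2 below 0.009 m and z of tablet_0 in the frame of well_2 between 0.001 and 0.0065 m and angle between tablet_0's own z axis and vertical below 0.12 rad) or (horizontal distance between tablet_1 and well_2 below 0.009 m and z of tablet_1 in the frame of well_2 between 0.001 and 0.0065 m and angle between tablet_1's own z axis and vertical below 0.12 rad) or (horizontal distance between tablet_2 and well_2 below 0.009 m and z of tablet_2 in the frame of well_2 between 0.001 and 0.0065 m and angle between tablet_2's own z axis and vertical below 0.12 rad)) and linear speed of each of tablet_0, tablet_1, tablet_2 below 0.02 m/s and velocity of joint carrier between -0.01 and 0.01 m/s); the robot touches nothing.
It fails at once if a tablet is lifted out of the feeder (its centre higher than 55 mm over the worktop) (height (world z) of any of tablet_0, tablet_1, tablet_2 above 0.055 m).
It fails at once if the fingers press on a tablet with more than 60 N (contact force between the fingers and tablet_0 above 60 N or contact force between the fingers and tablet_1 above 60 N or contact force between the fingers and tablet_2 above 60 N).
It fails at once if a bystander is moved more than 30 mm (distance of any of ramekin, tin_small, timer, tape_roll, peeler, scissors from where it was at the start of the episode above 0.03 m).
It also fails if it takes over 72 s, if anything falls off the work surface, if the arm or the gripper's body presses on something with over 40 N, if the wrist force passes 120 N, or if a joint passes its speed limit or range.

## Working session

There is one attempt and no reset: what is moved stays moved. The work goes in short steps, Python scripts to look and compute and a tool call to move; the robot and the scene stay as the last step left them, time stands still between calls to the robot, and variables do not carry over. Pictures are saved under pics/ and viewed, at most 10 in all, crops included, and the job is handed in when it is done.

Besides the shell and the picture viewer there is one more tool, called by a JSON object that holds its "fn" and its "kwargs". servo_tool: Moves the arm, as the interface text tells. Its arguments: {"type":"object","properties":{"increments":{"type":"array"},"force":{"type":"number"}},"required":["increments"]}

```bash
mkdir -p pics; python3 - <<'E'
from station import *
import cv2,numpy as np
for n in("top","scene"):
    cv2.imwrite(f"pics/{n}0.png",get_image(n)[:,:,::-1]); c=get_calibration(n); print(n,{k:np.round(v,4).tolist() for k,v in c.items()})
print(get_calibration("wrist")); print(get_obs())
E
```

```text
top {'fx': 388.0064, 'fy': 388.0064, 'cx': 319.137, 'cy': 197.2741, 'R': [[-0.018, -0.9998, -0.0122], [-0.9955, 0.0191, -0.0931], [0.0934, 0.0104, -0.9956]], 't': [0.0239, 0.5635, 1.0999]}
scene {'fx': 404.0929, 'fy': 404.0929, 'cx': 320.6808, 'cy': 194.3939, 'R': [[-0.6235, -0.7818, 0.0081], [-0.346, 0.2666, -0.8996], [0.7011, -0.5637, -0.4367]], 't': [0.3426, 0.2556, 0.9732]}
{'fx': 311.55495057840614, 'fy': 311.55495057840614, 'cx': 323.41480174359424, 'cy': 198.5473452635279, 'mount': array([[-2.01166814e-04, -9.52451276e-01, -3.04690869e-01,
         7.85605775e-02],
       [ 9.99999819e-01, -3.64390666e-04,  4.78838036e-04,
        -1.96179812e-04],
       [-5.67096407e-04, -3.04690718e-01,  9.52451177e-01,
        -1.43478095e-01],
       [ 0.00000000e+00,  0.00000000e+00,  0.00000000e+00,
         1.00000000e+00]])}
{'t': 0.1, 'q': array([-1.45596017e+00,  5.33359493e-02,  1.61414030e+00, -1.50845131e-05,
        1.47597961e+00, -1.19005629e-01]), 'dq': array([-0.00092513, -0.00170131, -0.00316108, -0.00081459,  0.00165512,
        0.00253257]), 'effort': array([ 7.30137763e-04, -3.94899809e+01, -3.71361530e+01, -5.92051174e-05,
        3.93461072e-03, -8.05514055e-07]), 'tool_pos': array([ 0.144752  , -0.60743949,  0.23016777]), 'tool_rot': array([-3.11829277e+00, -3.66266375e-01,  1.74743167e-05]), 'contact_force': array([-0.50921736, -0.03118135, -0.43636506]), 'wrist_torque': array([-1.08517869e-05, -6.42788932e-03,  5.03995762e-02]), 'grip_force': 0.0, 'opening': 0.08527987412085447}
```

View pics/top0.png

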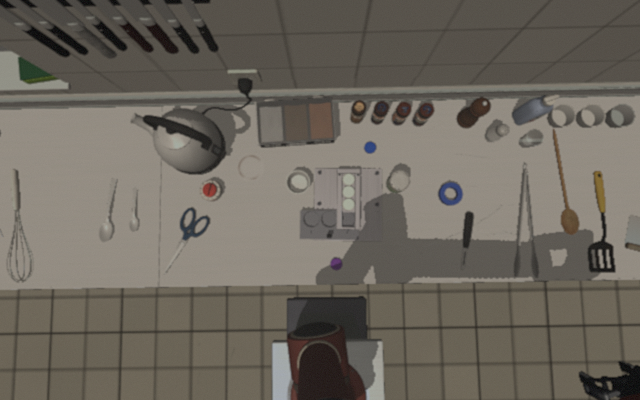

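View pics/scene0.png

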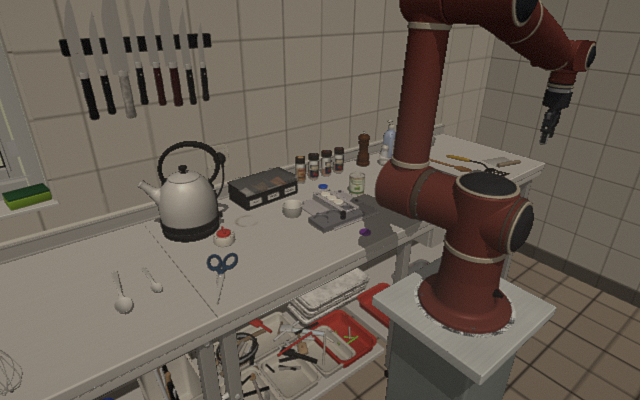

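The top view shows the feeder around (348,197) with its three tablets at x≈348, rows 180–208. The carrier sticks out to the left near (320,220). The ramekin is at (300,181), the tin at (398,181), and the look-alikes are blue at (370,147) and purple at (336,264). The scene view agrees. I'll enlarge the feeder area.

```bash
python3 - <<'E'
import cv2
im=cv2.imread("pics/top0.png")[155:255,280:420]
im=cv2.convertScaleAbs(im,alpha=1.4)
cv2.imwrite("pics/crop0.png",cv2.resize(im,None,fx=5.7,fy=5.7,interpolation=cv2.INTER_CUBIC))
E
```

```text
(no output)
```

View pics/crop0.png

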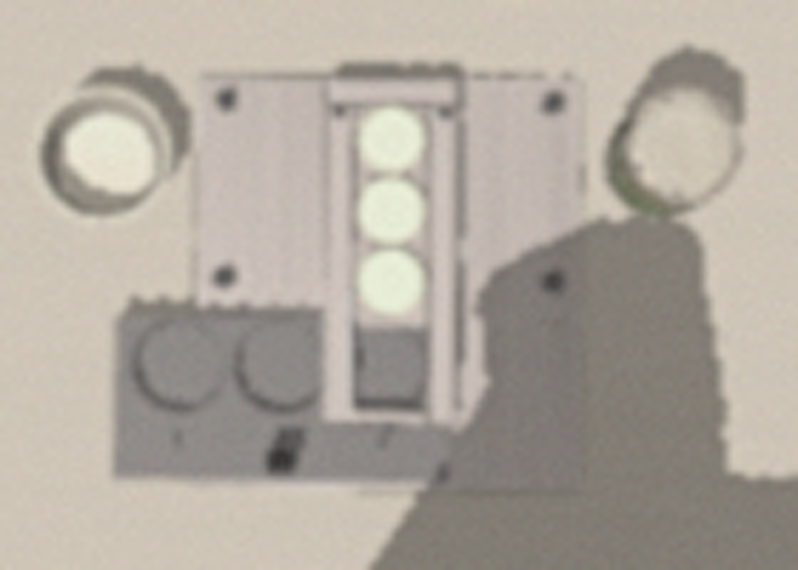

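The crop shows tablets at (391,139), (391,210) and (391,281). The opening is around (390,365) and the corner bolts are at (227,98), (553,102), (225,275) and (553,281). Wells are at about (180,363) and (282,363), so well_2 lies almost under the opening. The lug is at about (285,450).

```bash
cat > h.py <<'E'
import numpy as np,cv2
from station import *
from scipy.spatial.transform import Rotation as Ro
def back(u,v,z,R,t,c):
    d=R.T@np.array([(u-c["cx"])/c["fx"],(v-c["cy"])/c["fy"],1]); o=-R.T@t
    return o+d*(z-o[2])/d[2]
def top(u,v,z):
    c=get_calibration("top"); return back(u,v,z,np.array(c["R"]),np.array(c["t"]),c)
def wcam(o,c):
    T=np.eye(4);T[:3,:3]=Ro.from_rotvec(o["tool_rot"]).as_matrix();T[:3,3]=o["tool_pos"]
    W=np.linalg.inv(T@np.array(c["mount"])); return W[:3,:3],W[:3,3]
def wrist(u,v,z,o,c): return back(u,v,z,*wcam(o,c),c)
def proj(X,R,t,c):
    p=R@X+t; return c["fx"]*p[0]/p[2]+c["cx"],c["fy"]*p[1]/p[2]+c["cy"]
E
python3 - <<'E'
from h import *
f=lambda x,y,z,n:print(n,np.round(top(280+x/5.7-.4,155+y/5.7-.4,z),4))
f(391,139,.032,"t2");f(391,210,.032,"t1");f(391,281,.032,"t0")
f(390,324,.024,"floor end");f(390,408,.030,"lip in")
f(180,363,.022,"w0");f(282,363,.022,"w1");f(291,440,.0495,"lug a");f(283,458,.0495,"lug b")
f(327,90,.03,"cheekL");f(462,90,.03,"cheekR");f(325,420,.03,"cL");f(460,423,.03,"cR")
f(102,145,.038,"ramekin"); f(685,145,.072,"tin")
print(Ro.from_rotvec(get_obs()["tool_rot"]).as_matrix().round(3))
c=get_calibration("top");print(-np.array(c["R"]).T@np.array(c["t"]))
E
```

```text
t2 [ 0.6149 -0.0718  0.032 ]
t1 [ 0.5786 -0.0709  0.032 ]
t0 [ 0.5425 -0.07    0.032 ]
floor end [ 0.5212 -0.0695  0.024 ]
lip in [ 0.4785 -0.068   0.03  ]
w0 [0.5035 0.0376 0.022 ]
w1 [ 0.5025 -0.0142  0.022 ]
lug a [ 0.4633 -0.0175  0.0495]
lug b [ 0.4545 -0.0134  0.0495]
cheekL [ 0.6411 -0.0399  0.03  ]
cheekR [ 0.6397 -0.1088  0.03  ]
cL [ 0.4731 -0.0352  0.03  ]
cR [ 0.4704 -0.103   0.03  ]
ramekin [0.6139 0.0749 0.038 ]
tin [ 0.6035 -0.2129  0.072 ]
[[ 0.973  0.232 -0.   ]
 [ 0.232 -0.973  0.002]
 [ 0.    -0.002 -1.   ]]
[0.45864792 0.00164787 1.14783164]
```

{"fn": "servo_tool", "kwargs": {"increments": [[1,0,0,0,7.5],[1,0,0,0,7.5],[1,30,-50,0,0],[1,30,-50,0,0],[1,30,-50,0,0],[1,30,-50,0,0],[1,30,-50,0,0],[1,30,-50,0,0],[1,30,-50,0,0],[1,30,-50,0,0],[1,30,-50,0,0],[1,30,-50,0,0]]}}

```text
t: 1.6
tool_pos: [0.4592, -0.1147, 0.2311]
tool_rot: [3.141, -0.044, 0.0]
contact_force: [1.2, 0.7, -0.1]
opening: 0.0854
grip_force: 0.0
```

{"fn": "servo_tool", "kwargs": {"increments": [[1,15,-50,0,0],[1,0,0,0,0],[1,0,0,0,0]]}}

```text
t: 1.98
tool_pos: [0.4747, -0.0672, 0.2309]
tool_rot: [3.141, -0.043, -0.001]
contact_force: [0.3, -0.5, 0.2]
opening: 0.0857
grip_force: 0.0
```

```bash
python3 - <<'E'
from h import *
import json
o=get_obs(); im=get_image("wrist")
cv2.imwrite("pics/w1.png",im[:,:,::-1]); print(o["tool_pos"],Ro.from_rotvec(o["tool_rot"]).as_matrix().round(4))
json.dump({k:np.array(o[k]).tolist() for k in("tool_pos","tool_rot")},open("o1.json","w"))
E
```

```text
[ 0.4747384  -0.06721769  0.23088846] [[ 9.996e-01 -2.760e-02 -9.000e-04]
 [-2.760e-02 -9.996e-01 -3.000e-04]
 [-8.000e-04  3.000e-04 -1.000e+00]]
```

View pics/w1.png

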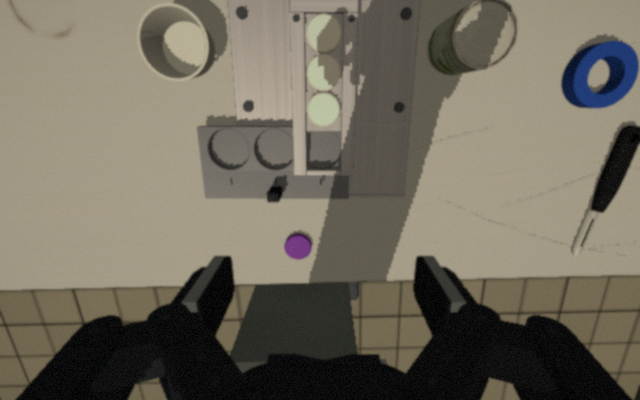

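The wrist view shows the tablets at (324,33), (323,72) and (323,109). The wells are at (230,149), (275,149) and about (322,149), the lug top is around (277,183), and the channel cheeks run from x≈298 to 348. I'll measure these more finely.

```bash
python3 - <<'E'
from h import *
import json
o=json.load(open("o1.json"));c=get_calibration("wrist")
im=cv2.imread("pics/w1.png")
for (x,y) in((324,33),(323,72),(323,109)):
    h=cv2.cvtColor(im[y-3:y+3,x-3:x+3],cv2.COLOR_BGR2HSV).mean((0,1)); print(h.round(),end=' ')
    p=wrist(x,y,.032,o,c); print(p.round(4))
hsv=cv2.cvtColor(im,cv2.COLOR_BGR2HSV)
for n,u,v,z in(("w0",230,149,.022),("w1",275,149,.022),("w2",322,149,.022),("lug",276,184,.0495),("end L",293,174,.03),("end R",337,174,.03),("floor end",324,130,.024),("lip in",324,170,.03)): print(n,wrist(u,v,z,o,c).round(4))
a=cv2.resize(im[90:210,190:360],None,fx=4.7,fy=4.7,interpolation=cv2.INTER_CUBIC)
cv2.imwrite("pics/w1c.png",cv2.convertScaleAbs(a,alpha=1.6))
E
```

```text
[ 22.  53. 123.] [ 0.6149 -0.0716  0.032 ]
[ 31.  43. 167.] [ 0.5792 -0.0696  0.032 ]
[ 37.  41. 195.] [ 0.5429 -0.0686  0.032 ]
w0 [0.5021 0.0377 0.022 ]
w1 [ 0.5007 -0.0132  0.022 ]
w2 [ 0.4992 -0.0662  0.022 ]
lug [ 0.4671 -0.0158  0.0495]
end L [ 0.4731 -0.0327  0.03  ]
end R [ 0.4717 -0.0824  0.03  ]
floor end [ 0.5204 -0.0691  0.024 ]
lip in [ 0.4767 -0.0679  0.03  ]
```

View pics/w1c.png

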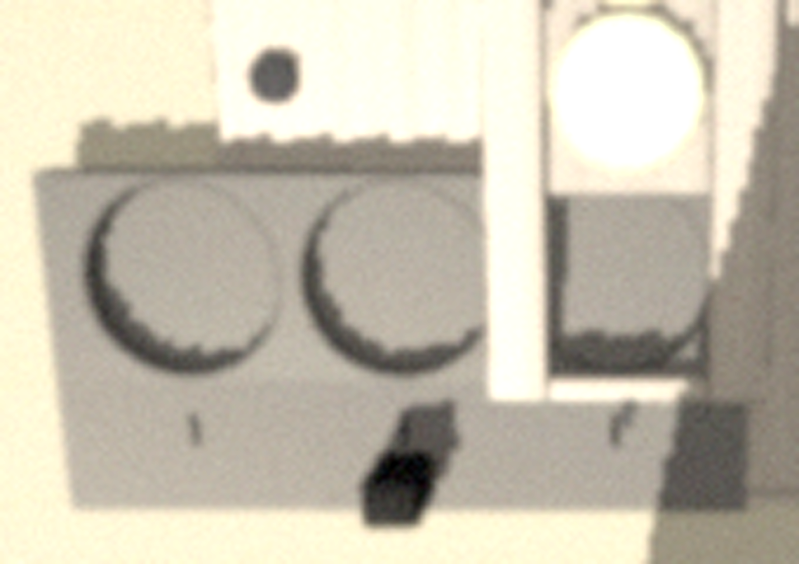

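The crop shows lug top at about (393,503), which is (274,197) in the full picture. Well_2 sits within about 1.5 mm of the opening's centre, so I can feed the first tablet right away. I'll shut the fingers and go above the front tablet.

{"fn": "servo_tool", "kwargs": {"increments": [[0,24,0,30,0],[0,24,0,30,0],[0,24,0,30,0],[0,0,0,30,0],[0,0,0,30,0],[0,0,0,30,0],[0,0,0,10,0],[0,0,0,0,0]], "force": 20}}

```text
t: 3.02
tool_pos: [0.5466, -0.0699, 0.041]
tool_rot: [-3.141, 0.047, 0.002]
contact_force: [-0.4, 0.6, 0.8]
opening: -0.0003
grip_force: 0.0
```

```bash
python3 - <<'E'
from h import *
o=get_obs();c=get_calibration("top");print(o["tool_pos"],o["opening"],o["contact_force"])
print("lug w",)
import json
print(wrist(274,197,.0495,json.load(open("o1.json")),get_calibration("wrist")))
E
```

```text
[ 0.54657355 -0.06994165  0.04104721] -0.0002776247039665759 [-0.37569106  0.63510501  0.75784813]
lug w
[ 0.45250379 -0.01247285  0.0495    ]
```

{"fn": "servo_tool", "kwargs": {"increments": [[0,0,0,4,0],[0,0,0,3,0],[0,0,0,1,0],[0,0,0,0.5,0],[0,0,0,0,0]]}}

```text
t: 3.65
tool_pos: [0.5471, -0.069, 0.0329]
tool_rot: [3.141, -0.044, 0.0]
contact_force: [0.7, -0.8, -0.3]
opening: -0.0003
grip_force: 0.0
```

{"fn": "servo_tool", "kwargs": {"increments": [[0,0,0,0.5,0],[0,0,0,0.5,0],[0,0,0,0,0]]}}

```text
t: 4.03
tool_pos: [0.5472, -0.0691, 0.032]
tool_rot: [3.141, -0.044, 0.001]
contact_force: [0.1, 0.3, 2.5]
opening: -0.0002
grip_force: 0.8
```

{"fn": "servo_tool", "kwargs": {"increments": [[0,0,0,0.5,0],[0,0,0,0,0]]}}

```text
t: 4.28
tool_pos: [0.5476, -0.0692, 0.0321]
tool_rot: [3.141, -0.044, 0.002]
contact_force: [-0.4, 0.8, 5.1]
opening: 0.0001
grip_force: 2.6
```

{"fn": "servo_tool", "kwargs": {"increments": [[0,0,0,0.3,0],[0,-3,0,0,0],[0,-5,0,0,0],[0,-5,0,0,0],[0,-5,0,0,0],[0,0,0,0,0]]}}

```text
t: 5.03
tool_pos: [0.5295, -0.0688, 0.032]
tool_rot: [3.141, -0.044, 0.003]
contact_force: [-1.2, 0.3, 6.9]
opening: 0.0002
grip_force: 3.5
```

```bash
python3 - <<'E'
from h import *
im=get_image("top")[155:255,280:420,::-1]
w=get_image("wrist")[0:300,150:500,::-1]
a=cv2.resize(im,None,fx=4,fy=4,interpolation=cv2.INTER_CUBIC)
b=np.zeros((400,240,3),np.uint8); b=cv2.resize(w,(240,206)); 
out=np.zeros((400,800,3),np.uint8); out[:,:560]=a; out[:206,560:]=b
cv2.imwrite("pics/d1.png",cv2.convertScaleAbs(out,alpha=1.4))
E
```

```text
(no output)
```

View pics/d1.png

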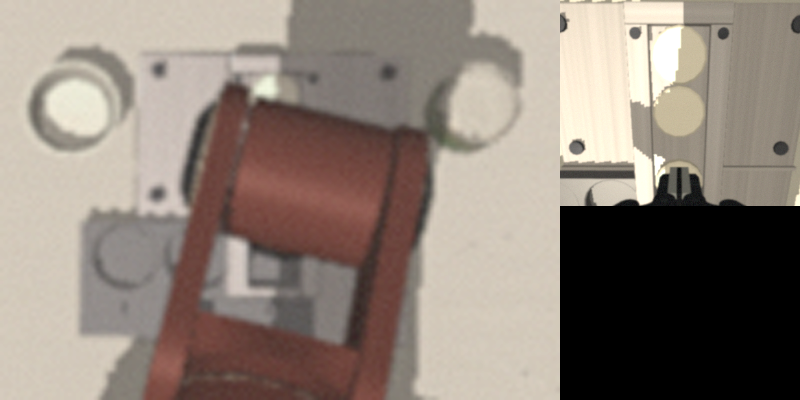

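In the wrist inset the front tablet has followed the finger and a clear gap has opened to the second one. I'll keep dragging.

{"fn": "servo_tool", "kwargs": {"increments": [[0,-5,0,0,0],[0,-5,0,0,0],[0,-5,0,0,0],[0,-5,0,0,0],[0,-3,0,0,0],[0,0,0,0,0]]}}

```text
t: 5.88
tool_pos: [0.505, -0.0676, 0.03]
tool_rot: [-3.141, 0.044, 0.003]
contact_force: [1.1, 0.5, -0.2]
opening: -0.0001
grip_force: 0.0
```

{"fn": "servo_tool", "kwargs": {"increments": [[0,0,0,-30,0],[0.6,-10,0,-40,0],[0.6,-22,-27,0,0],[0.6,-22,-27,0,0],[0.6,0,0,0,0],[0.6,0,0,0,0]]}}

```text
t: 6.62
tool_pos: [0.4538, -0.0126, 0.1009]
tool_rot: [3.141, -0.044, 0.0]
contact_force: [0.3, 0.2, 0.2]
opening: 0.0517
grip_force: 0.0
```

```bash
python3 - <<'E'
from h import *
import json
o=get_obs(); im=get_image("wrist")[:,:,::-1]
print(o["tool_pos"],o["opening"])
json.dump({k:np.array(o[k]).tolist() for k in("tool_pos","tool_rot")},open("o2.json","w"))
cv2.imwrite("pics/w2.png",cv2.convertScaleAbs(im,alpha=1.3))
E
```

```text
[ 0.45382845 -0.01263788  0.10087877] 0.0516921412406914
```

View pics/w2.png

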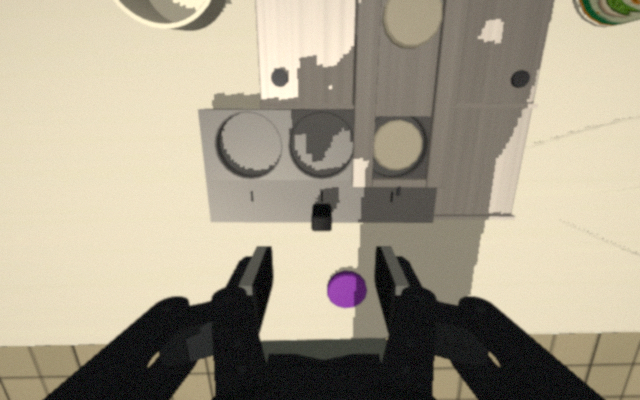

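The tablet now lies flat in well_2 at (399,146), inside the opening, and the lug at (321,217) is centred between the fingers at about 323. Next I pinch the lug and measure the channel's middle line.

{"fn": "servo_tool", "kwargs": {"increments": [[0.6,-1.5,0,25,0],[0.6,0,0,25,0],[0.6,0,0,18,0],[0.6,0,0,0,0],[0,0,0,0,0],[0,0,0,0,0],[0,0,0,0,0],[0,0,0,0,0]], "force": 20}}

```text
t: 7.68
tool_pos: [0.4531, -0.0125, 0.0342]
tool_rot: [3.141, -0.044, 0.004]
contact_force: [0.8, -0.2, 4.8]
opening: 0.0137
grip_force: 23.2
```

```bash
python3 - <<'E'
from h import *
import json
o=json.load(open("o2.json"));c=get_calibration("wrist")
for n,u,v,z in(("w0",249,145,.022),("w1",322,145,.022),("tab",399,146,.0205),("wallL",372,150,.030),("wallR",430,150,.030),("lipL",352,188,.03),("tab1",413,20,.032),("m0",252,196,.022),("m1",321,196,.022),("m2",391,196,.022)):
    print(n,wrist(u,v,z,o,c).round(4))
print(get_obs()["tool_pos"])
E
```

```text
w0 [0.5026 0.0391 0.022 ]
w1 [ 0.5012 -0.0128  0.022 ]
tab [ 0.4987 -0.0678  0.0205]
wallL [ 0.4979 -0.0471  0.03  ]
wallR [ 0.4968 -0.087   0.03  ]
lipL [ 0.4711 -0.0334  0.03  ]
tab1 [ 0.5763 -0.0701  0.032 ]
m0 [0.4647 0.0406 0.022 ]
m1 [ 0.4633 -0.0109  0.022 ]
m2 [ 0.4618 -0.0632  0.022 ]
[ 0.45310652 -0.0125424   0.03419301]
```

{"fn": "servo_tool", "kwargs": {"increments": [[0,0,4,0,0],[0,0,8,0,0],[0,0,8,0,0],[0,0,8,0,0],[0,0,8,0,0],[0,0,8,0,0],[0,0,6,0,0],[0,0,3,0,0],[0,0,0,0,0],[0,0,0,0,0]]}}

```text
t: 8.93
tool_pos: [0.4515, -0.0657, 0.0342]
tool_rot: [3.141, -0.044, 0.003]
contact_force: [-1.1, -0.1, 6.4]
opening: 0.0132
grip_force: 23.4
```

{"fn": "servo_tool", "kwargs": {"increments": [[0.35,0,0,0,0],[0.35,0,0,0,0],[0.35,0,0,-20,0],[0.35,0,0,-40,0],[0,33,0,0,0],[0,33,0,0,0],[0,33,0,0,0],[0,32,0,0,0],[0,0,0,30,0],[0,0,0,23,0],[0,0,0,5,0],[0,0,0,0,0]]}}

```text
t: 10.42
tool_pos: [0.5814, -0.0689, 0.0349]
tool_rot: [-3.141, 0.044, 0.001]
contact_force: [0.2, 0.5, -0.7]
opening: 0.0003
grip_force: 0.0
```

{"fn": "servo_tool", "kwargs": {"increments": [[0,2,0.5,0,0],[0,0,0,1.5,0],[0,0,0,1,0],[0,0,0,0.5,0],[0,0,0,0,0]]}}

```text
t: 11.05
tool_pos: [0.5836, -0.0696, 0.0321]
tool_rot: [3.141, -0.044, 0.0]
contact_force: [1.0, -0.0, 1.2]
opening: -0.0001
grip_force: 0.2
```

{"fn": "servo_tool", "kwargs": {"increments": [[0,0,0,0.4,0],[0,0,0,0.4,0],[0,-3,0,0,0],[0,-5,0,0,0],[0,-6,0,0,0],[0,-6,0,0,0],[0,-6,0,0,0],[0,-6,0,0,0],[0,-6,0,0,0],[0,-6,0,0,0],[0,0,0,0,0]]}}

```text
t: 12.42
tool_pos: [0.5394, -0.0685, 0.032]
tool_rot: [3.141, -0.044, 0.001]
contact_force: [-1.5, 0.5, 7.0]
opening: 0.0003
grip_force: 3.6
```

{"fn": "servo_tool", "kwargs": {"increments": [[0,-3,0,0,0],[0,-5,0,0,0],[0,-5,0,0,0],[0,-5,0,0,0],[0,-5,0,0,0],[0,-5,0,0,0],[0,-4,0,0,0],[0,-2,0,0,0],[0,0,0,0,0]]}}

```text
t: 13.55
tool_pos: [0.5046, -0.0671, 0.0304]
tool_rot: [-3.141, 0.044, 0.002]
contact_force: [0.3, 1.1, 0.2]
opening: 0.0003
grip_force: 0.0
```

{"fn": "servo_tool", "kwargs": {"increments": [[0,0,0,-30,0],[0.5,-12,0,-40,0],[0.5,-20,0,0,0],[0.5,-20,0,0,0],[0.5,0,0,0,0],[0.5,0,0,0,0]]}}

```text
t: 14.3
tool_pos: [0.454, -0.066, 0.1012]
tool_rot: [3.141, -0.044, 0.001]
contact_force: [0.4, -0.9, 0.3]
opening: 0.0426
grip_force: 0.0
```

```bash
python3 - <<'E'
from h import *
o=get_obs(); im=get_image("wrist")[:,:,::-1]
print(o["tool_pos"],o["opening"])
cv2.imwrite("pics/w3.png",cv2.convertScaleAbs(im,alpha=1.3))
E
```

```text
[ 0.4540172  -0.065966    0.10117435] 0.04256687834761478
```

View pics/w3.png

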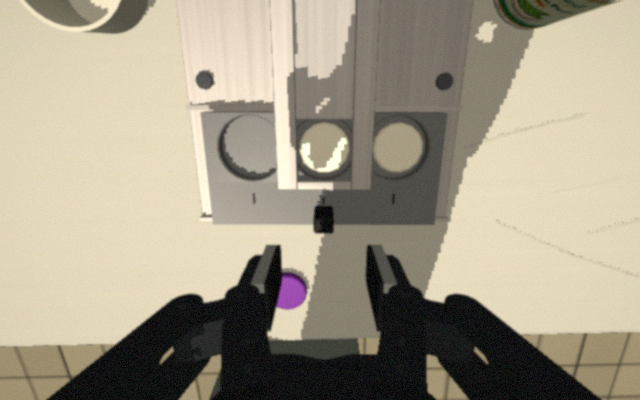

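Well_1 at (324,147) and well_2 at (399,147) each hold a flat tablet. Well_0 at (250,147) is still empty, and the lug at (323,219) is centred between the fingers. I'll pinch it and step 52 mm further.

{"fn": "servo_tool", "kwargs": {"increments": [[0.5,-1.5,0,25,0],[0.5,0,0,25,0],[0.5,0,0,18,0],[0.5,0,0,0,0],[0,0,0,0,0],[0,0,0,0,0],[0,0,0,0,0],[0,0,0,0,0]]}}

```text
t: 15.35
tool_pos: [0.4532, -0.0661, 0.0344]
tool_rot: [3.141, -0.044, 0.004]
contact_force: [-0.1, 0.2, 4.5]
opening: 0.0134
grip_force: 22.5
```

{"fn": "servo_tool", "kwargs": {"increments": [[0,0,4,0,0],[0,0,8,0,0],[0,0,8,0,0],[0,0,8,0,0],[0,0,8,0,0],[0,0,8,0,0],[0,0,5,0,0],[0,0,3,0,0],[0,0,0,0,0],[0,0,0,0,0]]}}

```text
t: 16.6
tool_pos: [0.4515, -0.1185, 0.0344]
tool_rot: [3.14, -0.044, 0.003]
contact_force: [0.1, 0.2, 5.6]
opening: 0.0131
grip_force: 22.7
```

{"fn": "servo_tool", "kwargs": {"increments": [[0.35,0,0,0,0],[0.35,0,0,0,0],[0.35,0,0,-20,0],[0.35,0,0,-40,0],[0,41,-13,0,0],[0,41,-13,0,0],[0,41,-13,0,0],[0,42,-13,0,0],[0,0,0,30,0],[0,0,0,20,0],[0,0,0,5,0],[0,0,0,0,0]]}}

```text
t: 18.1
tool_pos: [0.6164, -0.0706, 0.0379]
tool_rot: [-3.141, 0.045, 0.001]
contact_force: [-0.1, 0.1, -0.2]
opening: 0.0004
grip_force: 0.0
```

{"fn": "servo_tool", "kwargs": {"increments": [[0,2,0.3,2,0],[0,0,0,2,0],[0,0,0,1,0],[0,0,0,0.7,0],[0,0,0,0,0]]}}

```text
t: 18.73
tool_pos: [0.619, -0.0708, 0.0325]
tool_rot: [-3.141, 0.044, 0.0]
contact_force: [0.1, 0.6, -0.6]
opening: -0.0
grip_force: 0.0
```

{"fn": "servo_tool", "kwargs": {"increments": [[0,0,0,0.5,0],[0,0,0,0.4,0],[0,0,0,0.3,0],[0,-3,0,0,0],[0,-5,0,0,0],[0,-6,0,0,0],[0,-6,0,0,0],[0,0,0,0,0]]}}

```text
t: 19.73
tool_pos: [0.5987, -0.0704, 0.032]
tool_rot: [3.141, -0.044, 0.001]
contact_force: [-1.8, -0.0, 6.1]
opening: 0.0003
grip_force: 3.3
```

Drag force is x −1.8 N, so the tablet is following as the others did.

{"fn": "servo_tool", "kwargs": {"increments": [[0,-3,0,0,0],[0,-6,0,0,0],[0,-6,0,0,0],[0,-6,0,0,0],[0,-6,0,0,0],[0,-6,0,0,0],[0,-6,0,0,0],[0,-6,0,0,0],[0,-6,0,0,0],[0,-6,0,0,0],[0,-3,0,0,0],[0,0,0,0,0]]}}

```text
t: 21.22
tool_pos: [0.539, -0.0688, 0.032]
tool_rot: [3.141, -0.044, 0.001]
contact_force: [0.4, 0.4, 7.9]
opening: 0.0001
grip_force: 3.5
```

{"fn": "servo_tool", "kwargs": {"increments": [[0,-3,0,0,0],[0,-5,0,0,0],[0,-5,0,0,0],[0,-5,0,0,0],[0,-5,0,0,0],[0,-5,0,0,0],[0,-4,0,0,0],[0,-2,0,0,0],[0,0,0,0,0]]}}

```text
t: 22.35
tool_pos: [0.5041, -0.0674, 0.0305]
tool_rot: [-3.141, 0.044, 0.002]
contact_force: [0.2, -0.9, -0.2]
opening: -0.0
grip_force: 0.0
```

{"fn": "servo_tool", "kwargs": {"increments": [[0,0,0,-30,0],[0.5,-12,0,-40,0],[0.5,-20,0,0,0],[0.5,-20,0,0,0],[0.5,0,0,0,0],[0.5,0,0,0,0]]}}

```text
t: 23.1
tool_pos: [0.4535, -0.0663, 0.1013]
tool_rot: [3.141, -0.044, 0.001]
contact_force: [0.2, -0.2, 0.9]
opening: 0.0428
grip_force: 0.0
```

```bash
python3 - <<'E'
from h import *
o=get_obs(); im=get_image("wrist")[:,:,::-1]
print(o["tool_pos"],o["opening"])
cv2.imwrite("pics/w4.png",cv2.convertScaleAbs(im,alpha=1.3))
c=get_calibration("wrist")
for u,v in((324,147),(399,147),(472,147)): print(wrist(u,v,.0205,o,c).round(4))
E
```

```text
[ 0.45351162 -0.06625421  0.10129137] 0.042835978493776565
[ 0.4991 -0.0677  0.0205]
[ 0.4976 -0.1216  0.0205]
[ 0.4961 -0.174   0.0205]
```

View pics/w4.png

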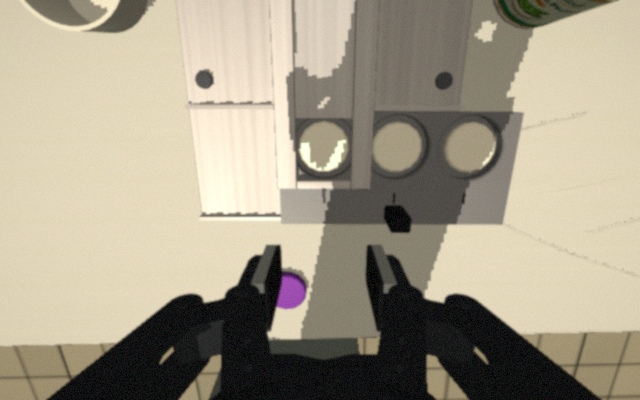

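Tablets lie flat in all three wells, at (324,147), (399,147) and (471,147). The channel is empty and the arm touches nothing, so I'm handing in.

```bash
python3 -c "
from station import *
print(finish_job())"
```

```text
the job is handed in; nothing more can be done
None
```

I fed all three tablets into the carrier's wells and handed the job in at about 23 s; the last wrist picture shows one lying flat in each well, and the hand-in gave no verdict back.

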